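Shut and padlock the tool case

ROBOT

A 6-joint arm with a two-finger parallel gripper is mounted at the origin on the work surface. World frame = base frame: x ahead of the robot, y to its left, z up, the work surface at z = 0. Lengths are in m, angles in rad, forces in N, time in s.
With the tool pointing down it reaches from about 0.375 to 0.9 m from the base axis. Payload 3.1 kg.
Tool frame: the origin (TCP) lies at the centre of the arm's flange, where the gripper is bolted on; the fingertips stand 173 mm ahead of it and the grasp point (between the pads) lies 155 mm ahead of it (tip_extent is the distance from the TCP to the fingertips, in m); z points along the fingers, y is the direction in which the jaws open and shut (so a half turn about z gives the same grasp; the last joint's range is limited). The gripper opens to 85 mm and grips with 20 to 120 N. Pads are 22 mm wide; open, the fingers measure 114 mm over their backs; the gripper's body (76 mm by 85 mm) begins 54 mm behind the grasp point. The pads swing forward as they close: fully open they stand 13 mm farther back than shut.
Start: joints at [1.016, 0.527, 1.433, -0, 1.181, -0.178], TCP at [0.229, 0.581, 0.405] pointing down, gripper open.
Joint ranges: [-3.08, 3.08], [-0.75, 2.2], [0.22, 2.44], [-1.43, 4.57], [0, 2.65], [-2.85, 2.85]. Speed limits (rad/s): [2.79, 2.79, 3.14, 3.14, 3.14, 3.14].

INTERFACE

Orientations are given as a unit quaternion [x, y, z, w].
In Python, from station import sense, snapshot, sign_off, tip_extent gives the robot as it stands. The module is installed in compiled form; this text tells all that it offers.
- The arm moves only by the tool servo_tool, never from a script. Its argument "rows" is a list of rows, each a list of 3 entries, a list of its own where there are three numbers: the shift along the tool's x, y, z in mm, then the turn about the tool's z in degrees, then the opening, from -1 (shut) to 1 (fully open), so that 0 is half open. A call has 1 to 8 rows; each row is the pose to reach, as a shift and turn from the pose measured when the call began, along the tool's axes at that moment; what a row does not reach only later rows make up. A row lasts 1/10 s, in which the tool goes at most 50 mm and 8.59 degrees, less where a joint would pass 70% of its speed; a pose out of reach is approached as far as the arm can. A call with a gripper value outside its range is refused whole. The fingers move at their own pace and stop on an object; "force" is the grip in N (left out, the last holds). Time passes only in rows, so rows that repeat a pose let the fingers close. It gives the time, the measured TCP pose, the force and the opening at its end, in the units of the state.
- sense(): the state, without advancing time (a new reading comes with each control period).
- snapshot(name): name is "side" or "top"; returns a dict with "image" (420x560x3 uint8, blue, green, red), "z_map" (420x560 float32, m along the optical axis (not along the pixel's ray), 0 where there is no reading), "vertical_fov" (degrees; the focal length in pixels is half the picture's height over the tangent of half this angle, whatever the lens; pixels are square), "cx", "cy" (the principal point, pixels), "cam_to_world" (4x4, takes a point from camera to world coordinates). Camera axes: x right, y down, z forward; pixel columns grow to the right and rows downward; lengths in m; the calibration is good to about 2 mm. A picture is of the moment at which its call begins.
- sign_off(): hands the job in, once; it reports no verdict.
The state is a dict: "t": time; "q": joint angles; "qd": joint speeds; "tau": joint torques, N m; "tcp_pos": TCP position; "tool_rot": TCP orientation; "force": force on the tool from outside, world axes, zero at the start; "ft_torque": the same for the moment, N m; "finger_gap": opening from 0.0 (shut) to 1.0 (fully open).
Only numpy, scipy, OpenCV 4.12 (cv2) and the standard library are available. Lean on these libraries where they do the work, as an engineer would, in place of code of your own. Each camera call takes 0.05 s, during which the arm holds its last target. There are 200 camera calls.

TASK

Lock up the blue tool case: shut its lid, swing the open padlock shackle round over the hole in the lid's lug, and press it straight down through the lug into the padlock until it clicks and stays down by itself. How deep it clicks has to be felt: stop there, because forcing it further bends the lock's inner stop plate. Leave the spray can, the tape roll and the paint tin where they stand.

Things in the scene. Friction and masses are not known exactly. Their poses are not given: they have to be found in the camera images.
- case: Blue steel tool case, bolted to the bench: 150 mm deep (its x), 200 mm wide (its y), 85 mm high, open on top. Origin: centre of its underside on the bench. Its front looks along its own +x (away from the robot) and carries the padlock; the lid's hinge line runs along y at its rear top edge (x = -75 mm, z = 85 mm).
- lid (a joint): Lid, a 150 x 200 x 6 mm plate. 0 = shut (top face 91 mm above the bench), positive = open (rad). Stiff: it stays where it is left; about 5 N at its front edge moves it. A steel lug, 26 mm wide, 4 mm thick, stands 42 mm forward of its front edge (its middle line at case y = 19 mm); when shut the lug lies just over the padlock.
- lid_edge (a point): Middle of the lid's front edge, on its top face (150 mm from the hinge line).
- lug_hole (a point): Centre of the 14 mm square hole in the lug, on the lug's top face.
- toe_hole (a point): Centre of the mouth of the 13 mm square hole in the top of the brass padlock body for the shackle's free leg (case frame x 97, y 19, z 85 mm). The body is 60 mm wide (case y, centred), 32 mm thick, 60 mm high, fixed upright on the front of the case. With the lid shut the lug hole lies straight above this hole.
- heel (a point): Point on the vertical axis of the shackle's captive leg (case frame x = 97, y = -19 mm), level with the top of the shackle's arch. The shackle swings about this axis.
- crown (a point): Top of the arch of the steel U shackle, midway between its legs: round bar 9 mm thick, legs 38 mm apart (centre to centre), so the crown is 19 mm from the heel axis. With the shackle up the crown is 147.5 mm above the bench.
- toe_tip (a point): Lower, round end of the shackle's free leg, 38 mm from the heel axis. With the shackle up it is 94 mm above the bench, 3 mm above the shut lug.
- shackle_swing (a joint): Turn of the shackle about the heel (rad). 0 = free leg straight over the toe hole; positive = swung outwards, away from the case (clockwise from above). It turns easily and stays where left. Pressed at 0 (within 0.07) the leg's round end finds lug hole and toe hole; elsewhere it lands on metal or misses the body.
- shackle_press (a joint): How far the shackle is pressed down into the body (m), 0 = up. A spring (2 to 5 N) lifts it back to 0 unless the pawl has caught. The hidden pawl catches somewhere between 14 and 30 mm, different from lock to lock and not visible; passing it takes 7 to 10 N. Once caught it stays down when let go.
- stop_bend (a joint): How far the stop plate inside the padlock has been bent down (m), 0 = straight. The shackle comes against it 2 to 3 mm beyond the click; it stands about 16 N of push on the shackle, and a steady push above that bends it for good. More than 1.5 mm is damage.
- spray_can: Bystander: black and yellow can, 52 mm across, 150 mm high, standing beside the case. Origin: centre of its underside.
- tape_roll: Bystander: yellow roll of tape lying flat, 96 mm across, 25 mm high. Origin: centre of its underside.
- paint_tin: Bystander: red and steel tin, 76 mm across, 85 mm high. Origin: centre of its underside.

How it is judged:
On the way, in this order (a step that is already met when the one before it is completed fails the run):
1. the lid is shut while the shackle is still up (value of joint lid below 0.04 rad and value of joint shackle_press below 0.006 m), for 0.1 s.
2. the shackle is swung round over the hole of the lug, still up (value of joint shackle_swing between -0.15 and 0.15 rad and value of joint lid below 0.04 rad and value of joint shackle_press below 0.008 m), for 0.05 s.
At the end, for the whole second after the job is handed in: Lid shut (within 0.04 rad); the shackle's free leg through the lug and in the toe hole (tip within 5 mm of its axis, swing within 0.12 rad of 0); the shackle stays down by more than 12.5 mm on its own, at rest: the pawl has caught; the stop plate is bent by less than 1.5 mm (value of joint lid below 0.04 rad and value of joint shackle_swing between -0.12 and 0.12 rad and value of joint shackle_press above 0.0125 m and horizontal distance between toe_tip and toe_hole below 0.005 m and velocity of joint shackle_press between -0.005 and 0.005 m/s and value of joint stop_bend below 0.0015 m); the robot touches nothing.
It fails at once if the lock is forced: its stop plate is bent by more than 1.5 mm (value of joint stop_bend above 0.0015 m).
It fails at once if a bystander is shoved more than 20 mm or tipped (distance of any of spray_can, tape_roll, paint_tin from where it was at the start of the episode above 0.02 m or angle between any of spray_can, paint_tin's own z axis and vertical above 0.3 rad).
It also fails if it takes over 58 s, if anything falls off the work surface, if the arm or the gripper's body presses on something with over 40 N, if the wrist force passes 120 N, or if a joint passes its speed limit or range.

## Working session

There is one attempt and no reset: what is moved stays moved. The work goes in short steps, Python scripts to look and compute and a tool call to move; the robot and the scene stay as the last step left them, time stands still between calls to the robot, and variables do not carry over. Pictures are saved under pics/ and viewed, about 8 in all and at most 12, crops included, and the job is handed in when it is done.

Besides the shell and the picture viewer there is one more tool, called after "Call:" as a command line: name --argument value ..., lists and objects as JSON in quotes. servo_tool: Moves the arm, as the interface text tells. Its arguments: {"type":"object","properties":{"rows":{"type":"array"},"force":{"type":"number"}},"required":["rows"]}

```bash
mkdir -p pics
cat > h.py <<'E'
import numpy as np, cv2
from station import sense, snapshot, sign_off, tip_extent
def snap(n):
    s=snapshot(n); f=210/np.tan(np.radians(s["vertical_fov"])/2)
    z=s["z_map"]; v,u=np.mgrid[:420,:560]
    P=np.stack([(u-s["cx"])*z/f,(v-s["cy"])*z/f,z,np.ones_like(z)],-1)@np.array(s["cam_to_world"]).T
    P=P[...,:3]; P[z==0]=np.nan
    return s,P
E
python3 - <<'E'
from h import *
a,P=snap("side");b,Q=snap("top")
np.savez("s0.npz",a=a["image"],P=P,b=b["image"],Q=Q)
cv2.imwrite("pics/a.png",a["image"]);cv2.imwrite("pics/b.png",b["image"])
s=sense();print(s["t"],s["tcp_pos"],s["tool_rot"],s["force"],s["finger_gap"],tip_extent)
for c in(a,b):print(np.round(c["cam_to_world"],3),c["vertical_fov"])
E
```

```text
0.1 [0.22917941 0.58112537 0.40382765] [ 1.86790658e-01  9.82399244e-01 -9.21895575e-04 -3.53486717e-04] [-0.79973446 -0.44738905 -0.91059267] 0.997280464972972 0.1734
[[ 0.923 -0.239  0.303  0.26 ]
 [-0.385 -0.522  0.762 -0.631]
 [-0.024 -0.819 -0.573  0.622]
 [ 0.     0.     0.     1.   ]] 48.772856855256045
[[ 0.016 -0.996  0.088  0.451]
 [-0.999 -0.019 -0.032  0.03 ]
 [ 0.033 -0.087 -0.996  0.921]
 [ 0.     0.     0.     1.   ]] 52.86957700619185
```

View pics/a.png

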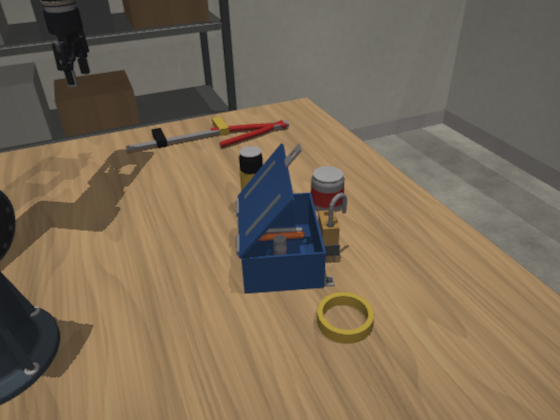

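View pics/b.png

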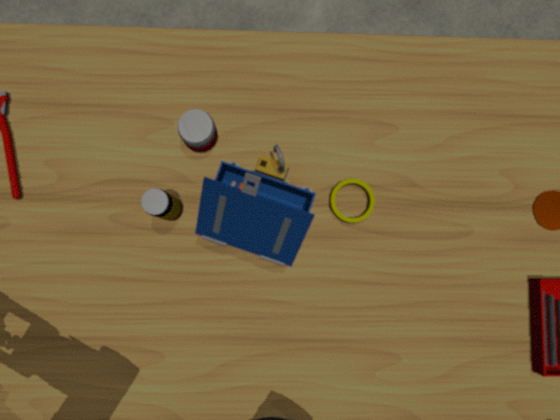

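The side view shows the lid about 60° open (lid at 265,200) with its lug pointing up, and the shackle at (338,205) swung outwards. The top view shows the padlock at (268,165), the can at (158,203), the tin at (197,130) and the tape at (352,200).

Run:
```python
from h import *
d=np.load("s0.npz")
def clouds(im,P):
    h=cv2.cvtColor(im,cv2.COLOR_BGR2HSV).astype(int);return h,P
h,Q=clouds(d["b"],d["Q"]);hs,P=clouds(d["a"],d["P"])
def reg(P,c0,c1,r0,r1):
    m=np.zeros(P.shape[:2],bool);m[r0:r1,c0:c1]=1;return m
# lid plane from top
m=reg(Q,190,320,150,275)&(h[...,0]>100)&(h[...,0]<130)&(h[...,1]>120)&(Q[...,2]>.1)
p=Q[m];print(len(p),p.min(0),p.max(0))
for _ in range(4):
    c=p.mean(0);n=np.linalg.svd(p-c,full_matrices=False)[2][2];n*=np.sign(n[2]);p=p[abs((p-c)@n)<.004]
print("n",n,"lid deg",np.degrees(np.arccos(n[2])),"case yaw",np.degrees(np.arctan2(-n[1],-n[0])),len(p))
# corners of lid in the plane by min area rect of xy in plane coords
yaw=np.arctan2(-n[1],-n[0]);ex=np.array([np.cos(yaw),np.sin(yaw),0]);ey=np.array([-ex[1],ex[0],0]);t=np.cross(ey,n)
uv=np.c_[(p-c)@t,(p-c)@ey];r=cv2.minAreaRect(uv.astype(np.float32));print(r)
print("range",np.percentile(uv,[.3,99.7],axis=0),c,t)
mid=np.percentile(uv,[.3,99.7],axis=0).mean(0)
for s in(-.075,.075):print("edge mid",c+t*(mid[0]+s)+ey*mid[1])
# brass
for nm,hh,PP,b in(("top",h,Q,(245,300,135,185)),("side",hs,P,(310,360,190,265))):
    m=reg(PP,*b)&(hh[...,0]>12)&(hh[...,0]<30)&(hh[...,1]>100)&(PP[...,2]>.078)&(PP[...,2]<.09)
    q=PP[m];print(nm,len(q),np.median(q,0),cv2.minAreaRect(q[:,:2].astype(np.float32)))
    m=reg(PP,*b)&(PP[...,2]>.1)&(hh[...,1]<90)
    q=PP[m];print("shackle",len(q));print(np.round(q[np.argsort(-q[:,2])][::max(1,len(q)//14)],3))
for nm,b in(("can",(140,185,180,222)),("tin",(175,220,105,155)),("tape",(325,380,175,225))):
    q=Q[reg(Q,*b)];q=q[q[:,2]>.015];z=np.percentile(q[:,2],95);q=q[abs(q[:,2]-z)<.006];print(nm,z,cv2.minEnclosingCircle(q[:,:2].astype(np.float32)))
```

```text
5074 [ 0.42814322 -0.05868449  0.10000823] [0.57119526 0.15077651 0.20865804]
n [-0.73717716  0.23947524  0.63183973] lid deg 50.814014917272246 case yaw -17.996615413743296 5026
((-0.006873808801174164, 0.0002190321683883667), (0.14093445241451263, 0.1958768665790558), 0.28522783517837524)
range [[-0.07522328 -0.09690928]
 [ 0.06219217  0.09751261]] [0.5033937  0.04473966 0.1586348 ] [ 0.60092682 -0.19521372  0.77509906]
edge mid [0.45450202 0.06093952 0.09545217]
edge mid [0.54464104 0.03165747 0.21171703]
top 390 [0.61583242 0.00954836 0.08548789] ((0.6179882884025574, 0.007707659155130386), (0.059537336230278015, 0.03256703540682793), 72.32662963867188)
shackle 257
[[ 0.567  0.033  0.24 ]
 [ 0.569  0.036  0.238]
 [ 0.574  0.056  0.237]
 [ 0.568  0.043  0.235]
 [ 0.568  0.046  0.234]
 [ 0.567  0.049  0.232]
 [ 0.56   0.038  0.23 ]
 [ 0.559  0.039  0.226]
 [ 0.636  0.001  0.148]
 [ 0.622 -0.009  0.146]
 [ 0.635  0.002  0.145]
 [ 0.62  -0.011  0.143]
 [ 0.646 -0.002  0.139]
 [ 0.609 -0.012  0.133]
 [ 0.644  0.003  0.108]]
side 270 [0.61219266 0.00221114 0.08473236] ((0.6166936755180359, 0.0090249665081501), (0.06345152109861374, 0.03229892626404762), 72.16670989990234)
shackle 214
[[ 0.625 -0.006  0.149]
 [ 0.626 -0.004  0.146]
 [ 0.619 -0.003  0.144]
 [ 0.614 -0.008  0.142]
 [ 0.619 -0.01   0.14 ]
 [ 0.613 -0.011  0.136]
 [ 0.611 -0.01   0.133]
 [ 0.613 -0.012  0.129]
 [ 0.647 -0.     0.126]
 [ 0.643  0.004  0.122]
 [ 0.642 -0.001  0.119]
 [ 0.644  0.004  0.115]
 [ 0.611 -0.013  0.11 ]
 [ 0.614 -0.012  0.106]
 [ 0.614 -0.012  0.101]]
can 0.15215627023290845 ((0.5359207391738892, 0.22277961671352386), 0.024554280564188957)
tin 0.08742450104406056 ((0.6971588134765625, 0.1632569581270218), 0.03559604659676552)
tape 0.02828600856997987 ((0.5601970553398132, -0.1685180515050888), 0.04800672456622124)
```

Call:
servo_tool --rows '[[[-20, -18, -10], -1, -1], [[-55, -48, -10], -2, -1], [[-90, -79, -10], -3.5, -1], [[-125, -110, -10], -3.5, -1], [[-160, -141, -10], -3.5, -1], [[-195, -171, -10], -3.5, -1], [[-230, -202, -10], -3.5, -1], [[-242, -213, -10], -3.5, -1]]'

```text
t: 0.9
tcp_pos: [0.3774, 0.2912, 0.4139]
tool_rot: [0.158, 0.987, -0.002, -0.0]
force: [-0.4, 1.2, 0.2]
finger_gap: -0.001
```

```bash
cat >> h.py <<'E'
from scipy.spatial.transform import Rotation as R
O=np.array([.5258,.0383,0]);yw=np.radians(-18)
C=np.array([[np.cos(yw),-np.sin(yw),0],[np.sin(yw),np.cos(yw),0],[0,0,1]])
def st(tgt=None):
    s=sense();M=R.from_quat(s["tool_rot"]).as_matrix();tip=np.array(s["tcp_pos"])+M[:,2]*tip_extent
    print("t",s["t"],"tip case mm",np.round((tip-O)@C*1000,1),"toolx yaw rel case",np.round(np.degrees(np.arctan2(*(C.T@M[:,0])[[1,0]])),2),"zaxis",np.round(M[:,2],4),"F case",np.round(np.array(s["force"])@C,2),"gap",round(s["finger_gap"],3))
    if tgt is not None: print("shift tool mm",np.round(M.T@(O+C@(np.array(tgt)/1000)-tip)*1000,1))
E
python3 -c "
from h import *
st([7,-30,225])"
```

```text
t 0.9 tip case mm [-219.3  194.1  240.5] toolx yaw rel case 179.77 zaxis [-0.0013 -0.0031 -1.    ] F case [-0.78  1.03  0.23] gap -0.001
shift tool mm [-227.3 -223.1   16.2]
```

Call:
servo_tool --rows '[[[-33, -32, 0], 0, -1], [[-67, -65, 0], 0, -1], [[-101, -98, 0], 0, -1], [[-135, -131, 0], 0, -1], [[-168, -164, 5], 0, -1], [[-202, -198, 10], 0, -1], [[-233, -223, 20], 0, -1], [[-233, -223, 28], 0, -1]]'

```text
t: 1.7
tcp_pos: [0.5318, 0.0021, 0.3862]
tool_rot: [0.161, 0.987, -0.002, 0.002]
force: [-0.3, 0.5, 0.0]
finger_gap: -0.001
```

```bash
python3 -c "
from h import *
st([1,-30,200])"
```

```text
t 1.7 tip case mm [ 17.6 -33.3 212.8] toolx yaw rel case 179.46 zaxis [ 0.0026 -0.0051 -1.    ] F case [-0.39  0.35  0.03] gap -0.001
shift tool mm [16.7  3.2 12.7]
```

Call:
servo_tool --rows '[[[18, 0, 0], 0, -1], [[18, 0, 15], 0, -1], [[18, 0, 30], 0, -1], [[10, 0, 37], 0, -1], [[2, 0, 44], 0, -1], [[-5, 0, 53], 0, -1], [[-11, 0, 61], 0, -1], [[-11, 0, 61], 0, -1]]'

```text
t: 2.5
tcp_pos: [0.5435, -0.0022, 0.3242]
tool_rot: [0.161, 0.987, -0.002, 0.002]
force: [0.0, 0.6, -0.3]
finger_gap: 0.002
```

```bash
python3 -c "
from h import *
st([48,-30,91])"
```

```text
t 2.5 tip case mm [ 30.2 -33.7 150.8] toolx yaw rel case 179.45 zaxis [ 0.0032 -0.0054 -1.    ] F case [-0.16  0.59 -0.27] gap 0.002
shift tool mm [-17.5   4.1  59.9]
```

Call:
servo_tool --rows '[[[-5, 1, 10], 0, -1], [[-9, 2, 19], 0, -1], [[-13, 3, 30], 0, -1], [[-15, 4, 39], 0, -1], [[-17, 4, 48], 0, -1], [[-17, 4, 55], 0, -1], [[-17, 4, 59], 0, -1], [[-17, 4, 61], 0, -1]]'

```text
t: 3.3
tcp_pos: [0.5612, -0.004, 0.2642]
tool_rot: [0.161, 0.987, -0.002, 0.002]
force: [-4.7, 0.5, 21.0]
finger_gap: -0.001
```

Run:
```python
from h import *
st()
b,Q=snap("top");a,P=snap("side")
cv2.imwrite("pics/c.png",np.hstack([cv2.resize(a["image"][140:300,200:400],(400,320)),cv2.resize(b["image"][100:280,170:395],(400,320))]))
h=cv2.cvtColor(b["image"],cv2.COLOR_BGR2HSV).astype(int)
q=Q.reshape(-1,3);l=(q-O)@C
m=(abs(l[:,0])<70)&(abs(l[:,1])<95)&(h[...,0].ravel()>100)&(h[...,0].ravel()<130)&(l[:,2]<.13)
print(m.sum(),np.percentile(l[m],[2,50,98],axis=0))
```

```text
t 3.3 tip case mm [ 47.6 -30.   90.8] toolx yaw rel case 179.45 zaxis [ 0.0034 -0.0053 -1.    ] F case [-4.59 -0.96 21.  ] gap -0.001
1441 [[-0.07346737 -0.09440856  0.01927193]
 [-0.00029025  0.08013794  0.09154848]
 [ 0.07203614  0.09803912  0.09434689]]
```

View pics/c.png

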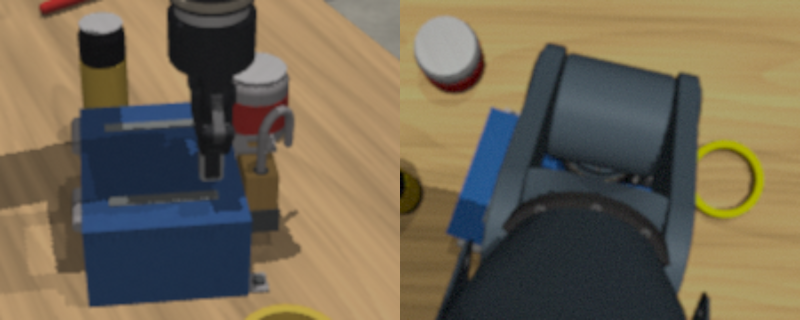

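The lid is down: the tip touches it at 91 mm with 21 N. The shackle is still up and swung out (side crop, 275,130).

Call:
servo_tool --rows '[[[0, 0, -20], 0, -1], [[0, 0, -55], 0, -1], [[-5, 2, -90], -8, -0.5], [[-20, 8, -95], -16, 0], [[-35, 13, -95], -24, 0], [[-50, 18, -95], -32, 0], [[-64, 23, -95], -38, 0], [[-64, 23, -95], -38, 0]]'

```text
t: 4.2
tcp_pos: [0.6299, -0.0021, 0.3596]
tool_rot: [-0.169, 0.986, -0.003, 0.002]
force: [-0.2, -0.5, -0.7]
finger_gap: 0.5
```

Run:
```python
from h import *
st([112,-7.3,150]);print(sense()["q"])
b,Q=snap("top");a,P=snap("side")
cv2.imwrite("pics/d.png",np.hstack([cv2.resize(a["image"][140:300,240:440],(400,320)),cv2.resize(b["image"][100:280,170:395],(400,320))]))
q=P.reshape(-1,3);l=(q-O)@C*1000
m=(l[:,0]>85)&(l[:,0]<140)&(abs(l[:,1])<40)&(l[:,2]>97)&(l[:,2]<153)
l=l[m];print(len(l));print(np.round(l[np.argsort(-l[:,2])][::max(1,len(l)//25)],0).tolist())
```

```text
t 4.2 tip case mm [112.8  -6.8 186.2] toolx yaw rel case -142.55 zaxis [ 0.0059 -0.0056 -1.    ] F case [ 0.   -0.56 -0.75] gap 0.5
shift tool mm [ 1.   0.4 36.2]
[-0.17955111  0.58418845  1.4656472  -0.00508417  1.08497403 -2.08746939]
239
[[111.0, -8.0, 149.0], [115.0, -5.0, 147.0], [108.0, -13.0, 146.0], [117.0, -5.0, 144.0], [122.0, -1.0, 143.0], [108.0, -14.0, 142.0], [102.0, -18.0, 141.0], [104.0, -19.0, 139.0], [98.0, -19.0, 137.0], [100.0, -19.0, 135.0], [102.0, -17.0, 133.0], [96.0, -22.0, 130.0], [124.0, -3.0, 129.0], [98.0, -20.0, 126.0], [96.0, -23.0, 124.0], [126.0, 2.0, 123.0], [99.0, -20.0, 120.0], [92.0, -17.0, 118.0], [91.0, -21.0, 116.0], [97.0, -22.0, 114.0], [97.0, -23.0, 112.0], [126.0, 2.0, 109.0], [124.0, 1.0, 107.0], [92.0, -17.0, 104.0], [97.0, -22.0, 103.0], [125.0, 1.0, 100.0], [95.0, -23.0, 99.0]]
```

View pics/d.png

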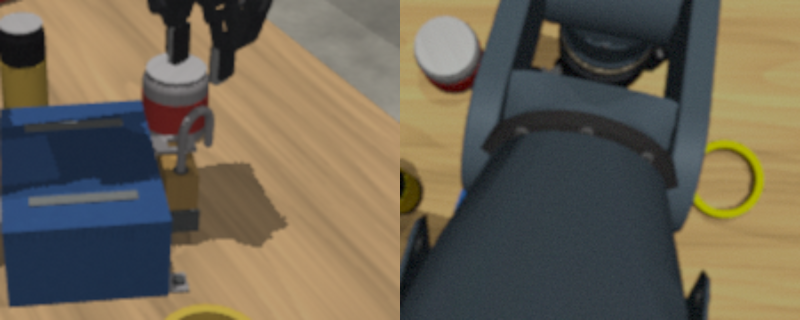

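The shackle's swing is about 52°, and the jaws are open above it (side crop, 195,50). Joint 6 would run out of range, so I take the half-turn grasp.

Call:
servo_tool --rows '[[[0, 0, 0], 8, 0], [[0, 0, 0], 16, 0], [[0, 0, 0], 25, 0], [[0, 0, 0], 33, 0], [[0, 0, 0], 42, 0], [[0, 0, 0], 50, 0], [[0, 0, 0], 59, 0], [[0, 0, 0], 67, 0]]'

```text
t: 5.1
tcp_pos: [0.6269, -0.0018, 0.3589]
tool_rot: [0.408, 0.913, -0.002, 0.001]
force: [0.7, -0.2, 0.4]
finger_gap: 0.503
```

Call:
servo_tool --rows '[[[0, 0, 0], 8, 0], [[0, 0, 0], 16, 0], [[0, 0, 0], 25, 0], [[0, 0, 0], 33, 0], [[0, 0, 0], 42, 0], [[0, 0, 0], 50, 0], [[0, 0, 0], 59, 0], [[0, 0, 0], 67, 0]]'

```text
t: 5.9
tcp_pos: [0.6257, -0.0016, 0.3587]
tool_rot: [0.846, 0.533, -0.002, 0.001]
force: [-0.4, 0.2, -0.6]
finger_gap: 0.497
```

Call:
servo_tool --rows '[[[0, 0, 0], 8, 0], [[0, 0, 0], 16, 0], [[0, 0, 0], 25, 0], [[0, 0, 0], 33, 0], [[0, 0, 0], 42, 0], [[0, 0, 0], 45, 0], [[0, 0, 0], 45, 0]]'

```text
t: 6.6
tcp_pos: [0.6246, -0.0015, 0.3585]
tool_rot: [0.986, 0.168, -0.002, 0.002]
force: [-0.6, -0.0, 0.2]
finger_gap: 0.5
```

```bash
python3 -c "
from h import *
st([112,-7.3,130]);print(sense()['q'])"
```

```text
t 6.6 tip case mm [105.9  -8.2 185.1] toolx yaw rel case 37.33 zaxis [-0.0033 -0.0042 -1.    ] F case [-0.62 -0.2   0.24] gap 0.5
shift tool mm [ 5.6  2.9 55.1]
[-0.18007634  0.58012855  1.47775666 -0.00530245  1.08618705  1.05579727]
```

Call:
servo_tool --rows '[[[5.6, 2.9, 10], 0, 0], [[5.6, 2.9, 25], 0, 0], [[5.6, 2.9, 40], 0, 0], [[5.6, 2.9, 52], 0, 0], [[5.6, 2.9, 55], 0, 0]]' --force 20

```text
t: 7.1
tcp_pos: [0.63, -0.0025, 0.3013]
tool_rot: [0.986, 0.168, -0.004, 0.001]
force: [0.5, 0.1, 0.3]
finger_gap: 0.499
```

Call:
servo_tool --rows '[[[0, 0, 0], 0, -0.3], [[0, 0, 0], 0, -0.6], [[0, 0, 0], 0, -0.7], [[0, 0, 0], 0, -1], [[0, 0, 0], 0, -1], [[0, 0, 0], 0, -1]]'

```text
t: 7.7
tcp_pos: [0.6302, -0.0025, 0.302]
tool_rot: [0.986, 0.168, -0.003, 0.001]
force: [0.1, 0.4, 2.1]
finger_gap: 0.093
```

Run:
```python
from h import *
st([112,-7.3,130])
a,P=snap("side")
cv2.imwrite("pics/e.png",cv2.resize(a["image"][150:270,270:430],(640,480)))
```

```text
t 7.7 tip case mm [111.2  -7.5 128.6] toolx yaw rel case 37.34 zaxis [-0.0057 -0.0036 -1.    ] F case [-0.02  0.43  2.06] gap 0.093
shift tool mm [ 0.7  0.4 -1.4]
```

View pics/e.png

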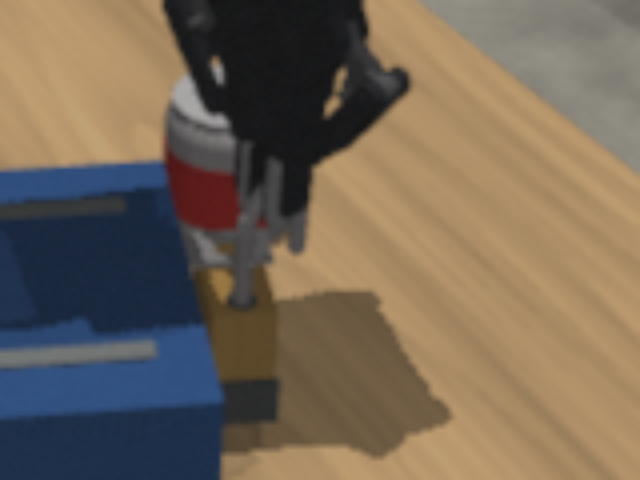

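Gripped (gap 0.093, about 8–9 mm); the jaws straddle the arch at (265,180). Now I'll swing it about the heel, lifted 2 mm.

Call:
servo_tool --rows '[[[0, 0, -2], 0, -1], [[-0.2, -2.6, -2], -8, -1], [[-0.7, -5.2, -2], -16, -1], [[-1.6, -7.7, -2], -24, -1], [[-2.9, -10.1, -2], -32, -1], [[-4.4, -12.2, -2], -40, -1], [[-6.3, -14.1, -2], -48, -1], [[-7.5, -15.1, -2], -52.7, -1]]'

```text
t: 8.55
tcp_pos: [0.6184, 0.0085, 0.3023]
tool_rot: [0.807, 0.59, -0.004, 0.001]
force: [4.5, -2.4, -9.9]
finger_gap: 0.096
```

Call:
servo_tool --rows '[[[0, 0, 0], 0, -1]]'

```text
t: 8.65
tcp_pos: [0.6189, 0.0083, 0.3021]
tool_rot: [0.807, 0.59, -0.003, 0.001]
force: [0.2, 1.8, 2.8]
finger_gap: 0.097
```

Run:
```python
from h import *
st([97,0,130])
a,P=snap("side")
cv2.imwrite("pics/f.png",cv2.resize(a["image"][150:270,270:430],(640,480)))
l=((P-O)@C*1000)[150:270,270:430].reshape(-1,3)
for n,m in(("heel",(l[:,1]<-10)&(l[:,1]>-30)),("toe",(l[:,1]>8)&(l[:,1]<32))):
    k=l[m&(l[:,2]>98)&(l[:,2]<122)&(l[:,0]>80)&(l[:,0]<135)];print(n,len(k),np.median(k,0) if len(k) else "")
```

```text
t 8.65 tip case mm [ 97.4  -0.9 128.7] toolx yaw rel case 90.31 zaxis [-0.0043 -0.0055 -1.    ] F case [-0.37  1.74  2.83] gap 0.097
shift tool mm [ 0.9 -0.4 -1.3]
heel 51 [ 94.91840812 -20.76885754 109.75224204]
toe 16 [ 93.86193195  16.79705311 105.721998  ]
```

View pics/f.png

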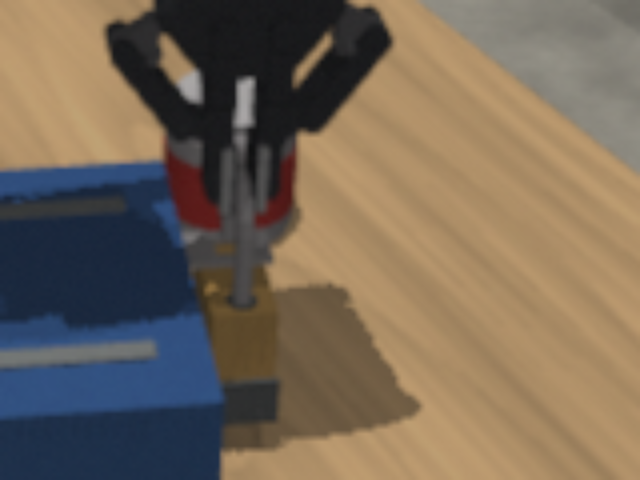

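The shackle is now over the hole: the leg sits in line at (240,220), and heel and toe x agree within 1 mm. Grip firmer and press, first to below the earliest click depth.

Call:
servo_tool --rows '[[[0, 0, 0], 0, -1], [[0, 0, 0], 0, -1], [[0, 0, 2], 0, -1], [[0, 0, 4], 0, -1], [[0, 0, 6], 0, -1], [[0, 0, 6], 0, -1]]' --force 60

```text
t: 9.3
tcp_pos: [0.6189, 0.0084, 0.2971]
tool_rot: [0.808, 0.589, -0.003, 0.001]
force: [0.1, 0.1, 5.4]
finger_gap: 0.082
```

```bash
python3 -c "
from h import *
st()"
```

```text
t 9.3 tip case mm [ 97.5  -0.7 123.7] toolx yaw rel case 90.22 zaxis [-0.0037 -0.0053 -1.    ] F case [0.08 0.1  5.43] gap 0.082
```

Call:
servo_tool --rows '[[[0, 0, 2], 0, -1], [[0, 0, 4], 0, -1], [[0, 0, 4], 0, -1]]'

```text
t: 9.6
tcp_pos: [0.6189, 0.0085, 0.2938]
tool_rot: [0.808, 0.589, -0.003, 0.001]
force: [-0.2, -0.1, 2.7]
finger_gap: 0.081
```

Call:
servo_tool --rows '[[[0, 0, 1], 0, -1], [[0, 0, 2], 0, -1], [[0, 0, 2], 0, -1]]'

```text
t: 9.9
tcp_pos: [0.6188, 0.0085, 0.2922]
tool_rot: [0.808, 0.589, -0.003, 0.001]
force: [-0.5, -0.1, 5.0]
finger_gap: 0.084
```

Run:
```python
from h import *
st()
a,P=snap("side")
cv2.imwrite("pics/g.png",cv2.resize(a["image"][150:270,270:430],(640,480)))
```

```text
t 9.9 tip case mm [ 97.5  -0.7 118.8] toolx yaw rel case 90.22 zaxis [-0.0028 -0.0056 -1.    ] F case [-0.45 -0.25  5.  ] gap 0.084
```

View pics/g.png

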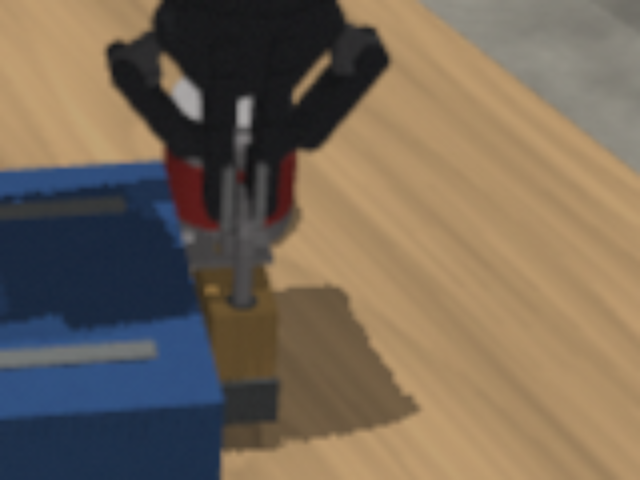

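Pressed about 10 mm, and the leg is still in line. Force is only spring-like (about 5 N). Continuing in 1 mm steps.

Call:
servo_tool --rows '[[[0, 0, 1], 0, -1], [[0, 0, 1], 0, -1], [[0, 0, 2], 0, -1], [[0, 0, 2], 0, -1]]'

```text
t: 10.35
tcp_pos: [0.6188, 0.0085, 0.2903]
tool_rot: [0.808, 0.589, -0.003, 0.001]
force: [-0.9, -0.8, 4.3]
finger_gap: 0.078
```

Call:
servo_tool --rows '[[[0, 0, 1], 0, -1], [[0, 0, 1.3], 0, -1], [[0, 0, 1.3], 0, -1]]'

```text
t: 10.65
tcp_pos: [0.6188, 0.0085, 0.2888]
tool_rot: [0.808, 0.589, -0.003, 0.001]
force: [-0.4, -0.0, 2.8]
finger_gap: 0.081
```

Call:
servo_tool --rows '[[[0, 0, 0.6], 0, -1], [[0, 0, 1.2], 0, -1], [[0, 0, 1.2], 0, -1]]'

```text
t: 10.95
tcp_pos: [0.6188, 0.0084, 0.2869]
tool_rot: [0.808, 0.589, -0.003, 0.001]
force: [0.3, -1.3, -0.9]
finger_gap: 0.08
```

Call:
servo_tool --rows '[[[0, 0, 0.6], 0, -1], [[0, 0, 1], 0, -1], [[0, 0, 1], 0, -1]]'

```text
t: 11.25
tcp_pos: [0.6188, 0.0084, 0.2858]
tool_rot: [0.808, 0.589, -0.003, 0.001]
force: [1.0, 0.8, 0.8]
finger_gap: 0.082
```

Force fell from 4 N to about 0 and the tool jumped 1.9 mm on a 1.2 mm command, which suggests the click. I'll check by letting go.

Call:
servo_tool --rows '[[[0, 0, 0], 0, -0.8], [[0, 0, 0], 0, -0.6], [[0, 0, 0], 0, -0.3], [[0, 0, 0], 0, -0.2], [[0, 0, 0], 0, -0.2]]'

```text
t: 11.75
tcp_pos: [0.6187, 0.0085, 0.2857]
tool_rot: [0.808, 0.589, -0.003, 0.001]
force: [0.4, -0.2, 0.1]
finger_gap: 0.399
```

Call:
servo_tool --rows '[[[0, 0, -10], 0, -0.2], [[0, 0, -30], 0, -0.2], [[0, 0, -60], 0, -0.2], [[0, 0, -80], 0, -0.2], [[0, 0, -80], 0, -0.2]]'

```text
t: 12.25
tcp_pos: [0.62, 0.0088, 0.3698]
tool_rot: [0.808, 0.589, -0.0, 0.004]
force: [0.7, 0.7, -0.4]
finger_gap: 0.403
```

Run:
```python
from h import *
st([97,0,130])
a,P=snap("side")
cv2.imwrite("pics/i.png",cv2.resize(a["image"][150:270,270:430],(640,480)))
l=((P-O)@C*1000)[150:270,270:430].reshape(-1,3)
k=l[(l[:,0]>80)&(l[:,0]<115)&(abs(l[:,1])<32)&(l[:,2]>96)&(l[:,2]<165)]
print(len(k),np.percentile(k[:,2],[50,80,95,99,100]))
for n,m in(("heel",k[:,1]<-13),("crown",abs(k[:,1])<10),("toe",k[:,1]>13)):print(n,m.sum(),np.median(k[m],0),k[m][:,2].max())
```

```text
t 12.25 tip case mm [ 99.8   0.2 196.4] toolx yaw rel case 90.22 zaxis [ 0.0044 -0.0068 -1.    ] F case [ 0.42  0.88 -0.37] gap 0.403
shift tool mm [ 0.2 -3.2 66.4]
142 [117.19914695 127.35822305 130.32324427 131.06167106 131.63388318]
heel 73 [ 95.00422091 -19.89195725 112.62235657] 126.91371702038073
crown 34 [ 94.67817766  -2.04507894 128.77739277] 131.63388317947982
toe 23 [ 93.47231448  16.19474008 105.64770277] 121.34250517810652
```

View pics/i.png

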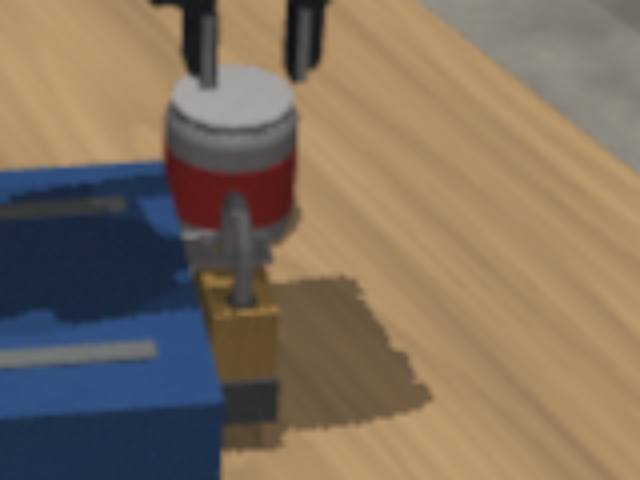

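With the grip off, the crown stays at about 131 mm (pressed about 16 mm). The picture shows the low arch at (238,240) in line with the lock. I'll wait a second, recheck, then hand in.

Call:
servo_tool --rows '[[[0, 0, -30], 0, -0.2], [[0, 0, -50], 0, -0.2], [[0, 0, -60], 0, -0.2], [[0, 0, -60], 0, -0.2], [[0, 0, -60], 0, -0.2], [[0, 0, -60], 0, -0.2], [[0, 0, -60], 0, -0.2], [[0, 0, -60], 0, -0.2]]'

```text
t: 13.1
tcp_pos: [0.6192, 0.0093, 0.4269]
tool_rot: [0.808, 0.589, -0.002, 0.002]
force: [0.1, 0.3, 1.0]
finger_gap: 0.399
```

Run:
```python
from h import *
a,P=snap("side");L=((P-O)@C*1000).reshape(-1,3)
k=L[(L[:,0]>80)&(L[:,0]<115)&(abs(L[:,1])<12)&(L[:,2]>100)&(L[:,2]<165)];print("crown max",k[:,2].max())
m=(L[:,0]>40)&(L[:,0]<70)&(abs(L[:,1])<90)&(L[:,2]>60)&(L[:,2]<140);print("lid front z",np.percentile(L[m][:,2],[5,50,95]))
for n,c,z in(("can",(.536,.223),.15),("tin",(.697,.163),.085),("tape",(.560,-.1685),.025)):
    q=P.reshape(-1,3);q=q[(np.hypot(*(q[:,:2]-c).T)<.07)&(abs(q[:,2]-z)<.006)];print(n,len(q),cv2.minEnclosingCircle(q[:,:2].astype(np.float32)) if len(q) else "")
st();sign_off()
```

```text
crown max 130.69635327256844
lid front z [89.67500329 91.15290412 92.67340492]
can 216 ((0.5353556871414185, 0.22337445616722107), 0.02516999840736389)
tin 420 ((0.6982954144477844, 0.16414125263690948), 0.036485861986875534)
tape 902 ((0.5589478015899658, -0.1653997302055359), 0.04946095496416092)
t 13.15 tip case mm [9.810e+01 2.000e-01 2.537e+02] toolx yaw rel case 90.22 zaxis [-7.e-04 -6.e-03 -1.e+00] F case [-0.48  0.29  0.6 ] gap 0.402
the job is handed in; nothing more can be done
```

The case is locked and the job handed in, at about 13 s on the robot's clock. I shut the lid with closed fingers, gripped the shackle's arch and swung it about 52° over the lug hole. Then I pressed it down in small steps until the push force fell from about 4 N to about 0, at roughly 15 mm, and stopped about 1 mm further on.

**Last checks, before hand-in:**
- **Shackle:** with the grip off for over a second, the crown stayed at about 131 mm instead of 147.5 mm, so it is about 16 mm down on its own. It was about 0.03 rad off straight before pressing, and the last picture shows it still in line.
- **Lid:** its front edge is at 91 mm, which is shut.
- **Bystanders:** the can, tin and tape roll are within about 3 mm of where they started, which is measuring noise.
- **Robot:** the gripper is well clear and touches nothing.

**Less certain:**
- **Click:** I never saw the expected 7–10 N peak. I only read force at the end of each step, so the click shows as the force drop, a small jump of the tool and the shackle staying down.
- **Stop plate:** bend cannot be measured directly. The highest push I read while pressing was 5.4 N, well under the 16 N it stands.

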